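# Press the round flask home in the sprung cradle beside a square

## Task

Set up the spring check on the bench cradle: stand the steel square upright on the bench with its foot flush along the long side of the cradle's base opposite the gauge box, its blade roughly level with the middle of that side, and let go of it. Then take the round flask by its neck, seat it upright in the sprung ring, press it straight down until the ring is fully home, and finish while still holding it pressed down there (do not let go). Do not topple the flask, and leave the other things on the bench where they are.

Things in the scene. Friction and masses are not known exactly. Their poses are not given: they have to be found in the camera images.
- cradle: sprung ring cradle, fixed to the bench. Its base is a grey block 140 mm (x) by 100 mm (y) by 22 mm tall; origin at the centre of its underside, on the bench, under the ring's axis. A grey gauge box (70 by 26 mm, 55 mm tall, white dial on top) stands against its -y long side; the square belongs against the +y long side, a plain vertical face 50 mm from the origin.
- ring_top (a point): centre of the upper rim of the steel ring carried on springs above the cradle's base, 72 mm above the bench at rest. The ring is a funnel 14 mm tall: 82 mm across outside at the rim, narrowing at 45 degrees to a hole about 43 mm across. The flask's ball rests in the funnel with the flask's foot about 23 mm below this point, so flask centre (point flask_mid) about 40 mm above it. This point moves down with the ring.
- ring (a joint): how far the ring is pressed down, m: 0 at rest (up), 0.024 fully home at its stop. Springs push it up with about 7 N at rest and 15 N when home; the flask's weight alone does not move it.
- square_mid (a point): steel wide-base square, loose, standing on the bench: foot 100 mm (x) by 26 mm (y) by 16 mm tall, with an upright blade rising from the middle of the foot, 30 mm (x) by 8 mm (y), up to 100 mm above the bench. About 0.4 kg. This point is on its centre line half-way up, 50 mm above its underside; x runs along the foot, z up. Both long faces of the foot are alike, 13 mm from the centre line.
- flask_mid (a point): round aluminium flask, loose, standing on the bench: ball-shaped body 68 mm across with its centre 36 mm above its underside, small round foot 30 mm across, straight neck 26 mm across from 70 to 120 mm above the underside, rim 30 mm across at the top, 126 mm tall in all. About 0.3 kg. This point is on its axis half-way up, 63 mm above its underside; z runs up the axis.
- oil_bottle: straight-sided grey plastic oil bottle with black cap, 52 mm across, 120 mm tall. Bystander, to be left alone. Origin at its underside.
- flange: flat dark steel ring, 90 mm across, 18 mm thick, lying flat. Bystander, to be left alone. Origin at its underside.
- wrench: steel wrench 160 mm long lying flat; its x axis runs along it. Bystander, to be left alone. Origin at its underside.
- bush: small stepped brass bush, 48 mm across, 35 mm tall. Bystander, to be left alone. Origin at its underside.
- tin: plain steel tin, 66 mm across, 80 mm tall. Bystander, to be left alone. Origin at its underside.
- pin_cup: open dark steel cup, 70 mm across, 70 mm tall. Bystander, to be left alone. Origin at its underside.
- hammer: hammer 260 mm long lying flat; its x axis runs along the handle, towards the head. Bystander, to be left alone. Origin at its underside.
There are look-alikes about, which are no part of the job. Leave any blue look-alike of the part that bears square_mid alone. Leave any red look-alike of the cradle alone.

How it is judged (in metres and radians):
On the way, in this order (a step that is already met when the one before it is completed fails the run):
1. the square stands flush along the plain long side of the cradle's base, let go (angle between the x axis of square_mid and the x axis of cradle, either way round below 0.045 rad and y of square_mid in the frame of cradle between 0.055 and 0.0665 m and x of square_mid in the frame of cradle between -0.03 and 0.03 m and angle between square_mid's own z axis and vertical below 0.05 rad and height (world z) of square_mid below 0.055 m and contact force between the fingers and square below 0.5 N), for 0.3 s.
2. the flask is seated in the ring and pressed down with it (value of joint ring above 0.019 m and horizontal distance between flask_mid and ring_top below 0.008 m and angle between flask_mid's own z axis and vertical below 0.12 rad and z of flask_mid in the frame of ring_top below 0.048 m and contact force between flask and ring above 5 N and contact force between the fingers and flask above 4 N), for 0.3 s.
At the end, for the whole second after the job is handed in: Flask held by the gripper, within 0.12 rad of upright and 8 mm of the ring's axis, ring pressed down over 19 of its 24 mm; square standing, released, foot flush to the plain long side (gap under 3.5 mm, 0.045 rad), blade within 30 mm of its middle (all of step 1 and all of step 2); the arm keeps its last pose, push and grip.
It fails at once if another thing on the bench is disturbed (moved more than 25 mm) (distance of any of oil_bottle, flange, wrench, bush, tin, pin_cup, hammer from where it was at the start of the episode above 0.025 m).
It fails at once if the flask is toppled (angle between flask_mid's own z axis and vertical above 0.7 rad).
It also fails if it takes over 69 s, if anything falls off the work surface, if the arm or the gripper's body presses on something with over 40 N, if the wrist force passes 120 N, or if a joint passes its speed limit or range.

## Robot

A 6-joint arm with a two-finger parallel gripper is mounted at the origin on the work surface. World frame = base frame: x ahead of the robot, y to its left, z up, the work surface at z = 0. Lengths are in m, angles in degrees, forces in N, time in s.
With the tool pointing down it reaches from about 0.325 to 0.85 m from the base axis. Payload 15.5 kg.
Tool frame: the origin (TCP) lies on the centre line of the jaws, within the pads' length; the fingertips stand 8 mm ahead of it and the grasp point (between the pads) lies 11 mm behind it (manip.tip_extent is the distance from the TCP to the fingertips, in m); z points along the fingers, y is the line along which they close (so a half turn about z gives the same grasp; the last joint's range is limited). The gripper opens to 91 mm and grips with 3 to 60 N. Pads are 32 mm wide; open, the fingers measure 118 mm over their backs; the gripper's body (76 mm by 178 mm) begins 60 mm behind the grasp point.
Start: joints at [61.622, 28.281, 77.091, -0, 74.628, -5.472], TCP at [0.243, 0.576, 0.222] pointing down, gripper open.
Joint ranges: [-166.48, 166.48], [-47.26, 123.95], [12.59, 153.08], [-70.14, 250.14], [6.76, 159.57], [-176.63, 176.63]. Speed limits (degrees/s): [108.29, 108.29, 147.25, 172.46, 172.46, 172.46].

## Interface

Orientations are given as [roll, pitch, yaw] about the fixed x, y, z axes, in that order (R = Rz(yaw) Ry(pitch) Rx(roll)).
In Python, from plant import manip gives the robot as it stands.
- The arm moves only by the tool step_arm, never from a script. Its argument "commands" is one flat list of numbers, 7 for each row, row after row: the shift along the tool's x, y, z scaled (see below), then the turn, a rotation vector about the tool's x, y, z scaled (see below), then the finger opening in mm, from 0 to 91.2. A call has 1 to 20 rows; each row shifts and turns the commanded pose from where the row before left it, along the tool's axes as they then stand; what a row does not reach is not made up. The controller multiplies each number of a shift by 0.03 m and each number of a turn by 4 degrees. A row lasts 1/12 s, in which the tool goes at most 41.7 mm and 7.16 degrees, less where a joint would pass 70% of its speed; a pose out of reach is approached as far as the arm can. A call with a number of a shift or a turn outside -1 to 1 is refused whole. A call with a gripper value outside its range is refused whole. The fingers move at their own pace and stop on an object; "newtons" is the grip in N (left out, the last holds). Time passes only in rows, so rows that do not move let the fingers close. It gives the time, the measured TCP pose, the force, the opening and the grip force at its end, in the units of the state.
- manip.sense(): the state, without advancing time (a new reading comes with each control period).
- manip.read_camera(name): name is "scene" or "side" or "wrist"; returns a dict with "frame" (384x512x3 uint8, blue, green, red), "z_map" (384x512 float32, m along the optical axis (not along the pixel's ray), 0 where there is no reading), "camera_matrix" (3x3 intrinsics, pixels), "xyz" and "attitude" of the camera in the world. Camera axes: x right, y up, looking along -z (the intrinsics and any distortion apply to the point x, -y, -z); pixel columns grow to the right and rows downward; lengths in m; the calibration is good to about 2 mm. A picture is of the moment at which its call begins.
- manip.hand_in(): hands the job in; it is judged then, once.
Trained networks look in a picture, given as the dict that the camera call returned (one of the last four; its "shot" number tells which), for a name from the list of things; names that differ only in an ending like _2 or _b are one class to them, and where a whole thing is asked for, a point or a joint stands for the part that bears it (a point fixed in the world has none). Each returns a list of dicts, best first, with "score" (0 to 1); they miss things now and then, are a little off and sometimes report something else, mostly with a low value. They report only what shows in the picture. A call takes as long as a camera call. They do not tell look-alikes from the thing itself.
- manip.regions_of(picture, target): "pixels" (384x512 bool, what is visible of it) and "pixel" ([column, row] in pixels, amid what is visible of it).
- manip.landmark_of(picture, target): "pixel" ([column, row] in pixels: a listed point, or the origin of a listed thing).
The state is a dict: "time": time; "q": joint angles; "joint_velocities": joint speeds; "tau": joint torques, N m; "position": TCP position; "tool_rot": TCP orientation; "contact_force": force on the tool from outside, world axes, zero at the start; "ft_torque": the same for the moment, N m; "opening": finger opening in m; "finger_force": force on a finger pad.
Only numpy, scipy, OpenCV 4.12 (cv2) and the standard library are available. Lean on these libraries where they do the work, as an engineer would, in place of code of your own. Each camera call takes 0.05 s, during which the arm holds its last target. There are 200 camera calls.

## Working session

There is one attempt and no reset: what is moved stays moved. The work goes in short steps, Python scripts to look and compute and a tool call to move; the robot and the scene stay as the last step left them, time stands still between calls to the robot, and variables do not carry over. Pictures are saved under pics/ and viewed, at most 10 in all, crops included, and the job is handed in when it is done.

Besides the shell and the picture viewer there is one more tool, called after "Emit:" as name(argument=value, ...) on one line, values as JSON. step_arm: Moves the arm, as the interface text tells. Its arguments: {"type":"object","properties":{"commands":{"type":"array","items":{"type":"number"}},"newtons":{"type":"number"}},"required":["commands"]}

```bash
mkdir -p pics; ls
cat > h.py <<'E'
import numpy as np, cv2
from scipy.spatial.transform import Rotation as R
from plant import manip
def cloud(p):
    z=p["z_map"]; K=np.array(p["camera_matrix"]); v,u=np.indices(z.shape)
    x=(u-K[0,2])/K[0,0]*z; y=(v-K[1,2])/K[1,1]*z
    c=np.stack([x,-y,-z],-1)
    return c@rot(p).T+np.array(p["xyz"])
def rot(p):
    a=np.array(p["attitude"])
    return a if a.shape==(3,3) else R.from_euler('xyz',a,degrees=True).as_matrix()
E
python3 - <<'E'
from h import *
s=manip.sense(); print(s)
for n in ("scene","side"):
    p=manip.read_camera(n); print(n,p["xyz"],p["attitude"],p["camera_matrix"],[k for k in p]); cv2.imwrite(f"pics/{n}0.png",p["frame"])
    C=cloud(p); print(p["z_map"].min(),p["z_map"].max())
    for t in ["cradle","square_mid","flask_mid","oil_bottle","flange","wrench","bush","tin","pin_cup","hammer"]:
        for r in manip.regions_of(p,t)[:3]:
            m=r["pixels"]&(p["z_map"]>0)
            if m.sum()<5: continue
            print(t,round(r["score"],2),np.round(r["pixel"]),m.sum(),np.round(np.percentile(C[m],[2,50,98],axis=0),3).tolist())
E
```

```text
pics
{'time': 0.0, 'q': array([ 6.16196727e+01,  2.83153628e+01,  7.71271382e+01, -7.13245773e-04,
        7.46290591e+01, -5.47120174e+00]), 'joint_velocities': array([ 0.01440175,  0.01441103,  0.04739989,  0.0461745 , -0.02486975,
        0.06687568]), 'tau': array([ 1.26851908e-03, -8.78816843e+01, -3.81844461e+01,  7.09180813e-02,
        5.35200513e-02, -5.46386275e-05]), 'position': array([0.24311044, 0.57537253, 0.22133303]), 'tool_rot': array([-1.79928700e+02, -6.13855942e-03,  1.57091060e+02]), 'contact_force': array([-0.01508932,  0.31579664, -1.16370746]), 'ft_torque': array([-0.01481331,  0.02068346,  0.00979042]), 'finger_force': 0.0, 'opening': 0.0909071198252513}
scene [ 1.66281987 -0.57779839  0.98359393] [55.13770804  0.55273495 63.97029538] [[496.07348848   0.         252.81472566]
 [  0.         496.07348848 185.01766192]
 [  0.           0.           1.        ]] ['frame', 'z_map', 'camera_matrix', 'xyz', 'attitude', 'shot']
0.0 3.7450883
cradle 0.68 [279. 214.] 1463 [[0.541, -0.048, -0.001], [0.617, 0.015, 0.021], [0.673, 0.075, 0.07]]
cradle 0.57 [291. 145.] 94
[... 2052 characters left out ...]
54, 0.022]]
wrench 0.65 [228. 259.] 344 [[0.323, -0.215, 0.001], [0.356, -0.152, 0.007], [0.396, -0.072, 0.011]]
wrench 0.56 [284. 201.] 1442 [[0.528, -0.046, 0.001], [0.587, 0.005, 0.026], [0.664, 0.115, 0.073]]
bush 0.63 [230. 262.] 332 [[0.323, -0.215, 0.001], [0.355, -0.152, 0.007], [0.395, -0.077, 0.011]]
bush 0.49 [198. 205.] 190 [[0.335, 0.114, 0.001], [0.355, 0.125, 0.016], [0.38, 0.151, 0.037]]
tin 0.88 [329. 182.] 594 [[0.731, -0.009, 0.006], [0.751, 0.006, 0.056], [0.788, 0.048, 0.083]]
pin_cup 0.95 [329. 344.] 1426 [[0.388, -0.552, 0.003], [0.422, -0.519, 0.046], [0.453, -0.487, 0.072]]
hammer 0.88 [207. 152.] 423 [[0.378, 0.433, 0.001], [0.495, 0.467, 0.02], [0.63, 0.533, 0.03]]
```

View pics/scene0.png

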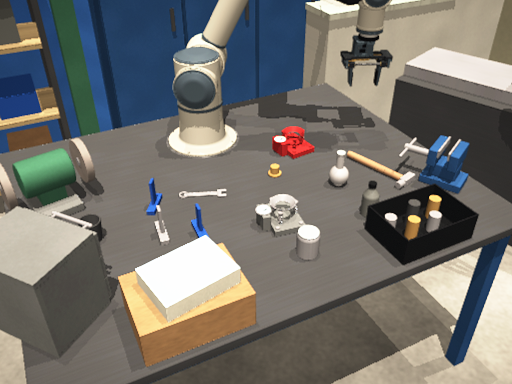

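View pics/side0.png

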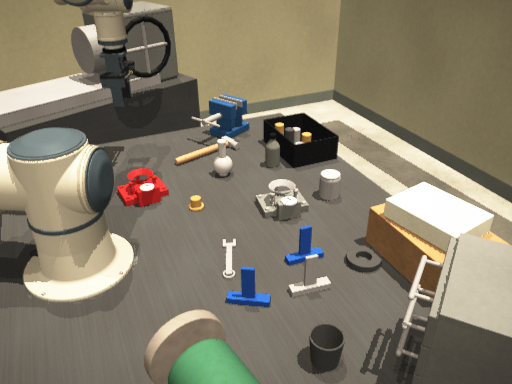

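The steel square is the pale one at side px (310,286), between two blue look-alikes at (248,294) and (305,250). The grey cradle is at (283,203) with its gauge box on the -y side. The red one at (142,190) is the look-alike. The flask stands at (223,163), with oil bottle and hammer at a distance.

```bash
cat >> h.py <<'E'
def rect(P):
    (c,wh,a)=cv2.minAreaRect((P[:,:2]*1000).astype(np.float32)); return np.round(c,1),np.round(wh,1),round(a,1)
def near(C,p,c,r): 
    return C[(p["z_map"]>0)&(np.hypot(C[...,0]-c[0],C[...,1]-c[1])<r)]
E
python3 - <<'E'
from h import *
for n in ("scene","side"):
    p=manip.read_camera(n); C=cloud(p)
    hsv=cv2.cvtColor(p["frame"],cv2.COLOR_BGR2HSV); g=(hsv[...,1]<90)
    D=C.copy(); D[~g]=9
    P=near(D,p,(.495,-.327),.075); F=P[(P[:,2]>.008)&(P[:,2]<.022)]; B=P[(P[:,2]>.03)&(P[:,2]<.11)]
    print(n,"foot",len(F),rect(F),"blade",len(B),rect(B),B[:,2].max())
    P=near(D,p,(.6,.015),.11); 
    for lo,hi in((.016,.027),(.045,.06),(.066,.078)):
        q=P[(P[:,2]>lo)&(P[:,2]<hi)]; print(" cradle",lo,len(q),rect(q),np.median(q[:,2]))
    P=near(C,p,(.515,.29),.05)
    for lo,hi in((.03,.045),(.08,.11),(.115,.135)):
        q=P[(P[:,2]>lo)&(P[:,2]<hi)]; print(" flask",lo,len(q),np.round(np.percentile(q,[2,50,98],axis=0),3).tolist())
    for t in("cradle","ring_top","square_mid","flask_mid"):
        z={"cradle":0,"ring_top":.072,"square_mid":.05,"flask_mid":.063}[t]
        for r in manip.landmark_of(p,t)[:3]:
            K=np.array(p["camera_matrix"]); u,v=r["pixel"]; d=rot(p)@np.array([(u-K[0,2])/K[0,0],-(v-K[1,2])/K[1,1],-1]); o=np.array(p["xyz"])
            print(" lm",t,round(r["score"],2),np.round(o+d*(z-o[2])/d[2],4))
E
```

```text
scene foot 163 (array([ 501.5, -329.8]), array([ 26.5, 102.7]), 83.9) blade 85 (array([ 499.9, -329.4]), array([ 8.5, 34.8]), 83.5) 0.10195687054336044
 cradle 0.016 660 (array([603.2,  16. ]), array([127.1, 142.4]), 83.3) 0.019469553689487884
 cradle 0.045 260 (array([603. ,  10.5]), array([134.5,  83.5]), 88.2) 0.054646015949037785
 cradle 0.066 81 (array([603.3,  30.2]), array([79.5, 81.2]), 77.8) 0.06868676734077317
 flask 0.03 84 [[0.493, 0.267, 0.03], [0.536, 0.283, 0.038], [0.545, 0.323, 0.045]]
 flask 0.08 59 [[0.505, 0.288, 0.082], [0.519, 0.295, 0.094], [0.525, 0.31, 0.109]]
 flask 0.115 43 [[0.497, 0.286, 0.117], [0.513, 0.299, 0.122], [0.527, 0.315, 0.126]]
 lm cradle 0.64 [0.2201 0.2932 0.    ]
 lm cradle 0.56 [0.6051 0.0232 0.    ]
 lm ring_top 0.75 [0.6045 0.0385 0.072 ]
 lm square_mid 0.83 [ 0.3525 -0.3094  0.05  ]
 lm square_mid 0.69 [ 0.4883 -0.3218  0.05  ]
 lm square_mid 0.58 [ 0.5434 -0.2208  0.05  ]
 lm flask_mid 0.96 [0.521  0.2921 0.063 ]
side foot 377 (array([ 495.7, -327.5]), array([ 30.7, 101.6]), 82.6) blade 339 (array([ 495.3, -326.4]), array([13.7, 31.2]
[... 234 characters left out ...]
ray([599.2,  33.9]), array([80.7, 82. ]), 10.0) 0.07000474279068325
 flask 0.03 76 [[0.475, 0.268, 0.03], [0.496, 0.279, 0.038], [0.535, 0.311, 0.044]]
 flask 0.08 65 [[0.495, 0.29, 0.081], [0.504, 0.295, 0.096], [0.518, 0.31, 0.109]]
 flask 0.115 47 [[0.494, 0.286, 0.116], [0.506, 0.299, 0.125], [0.52, 0.318, 0.129]]
 lm cradle 0.98 [0.6093 0.0272 0.    ]
 lm cradle 0.73 [0.2217 0.2843 0.    ]
 lm ring_top 0.75 [0.5982 0.0361 0.072 ]
 lm ring_top 0.5 [0.2296 0.2921 0.072 ]
 lm square_mid 0.78 [ 0.4941 -0.3256  0.05  ]
 lm square_mid 0.72 [ 0.5385 -0.2242  0.05  ]
 lm square_mid 0.68 [ 0.3471 -0.3073  0.05  ]
 lm flask_mid 0.61 [0.5152 0.332  0.063 ]
 lm flask_mid 0.49 [0.4596 0.3494 0.063 ]
```

Emit:
step_arm(commands=[0, 0, -0.1, 0, 0, 1, 91, 0, 0, -0.1, 0, 0, 1, 91, 0, 0, -0.1, 0, 0, 1, 91, 0, 0, -0.1, 0, 0, 1, 91, 0, 0, -0.1, 0, 0, 1, 91, 0, 0, -0.1, 0, 0, 1, 91, 0, 0, -0.1, 0, 0, 1, 91, 0, 0, -0.1, 0, 0, 1, 91, 0, 0, -0.1, 0, 0, 1, 91, 0, 0, -0.1, 0, 0, 1, 91, 0, 0, -0.1, 0, 0, 1, 91, 0, 0, -0.1, 0, 0, 1, 91, 0, 0, -0.1, 0, 0, 1, 91, 0, 0, -0.1, 0, 0, 1, 91, 0, 0, -0.1, 0, 0, 1, 91, 0, 0, -0.1, 0, 0, 1, 91, 0, 0, -0.1, 0, 0, 1, 91, 0, 0, -0.1, 0, 0, 1, 91, 0, 0, -0.1, 0, 0, 0.5, 91, 0, 0, -0.1, 0, 0, 0, 91])

```text
time: 3.27
position: [0.2432, 0.5757, 0.2821]
tool_rot: [-180.0, 0.0, 83.0]
contact_force: [0.4, 0.2, 0.5]
opening: 0.091
finger_force: 0.0
```

```bash
cat >> h.py <<'E'
def go(x,y,z,n,yaw=None):
    "per-row tool-frame units for n equal rows from the measured pose (pure translation), plus yaw units in total"
    s=manip.sense(); M=R.from_euler('xyz',s["tool_rot"],degrees=True).as_matrix()
    d=M.T@(np.array([x,y,z])-s["position"])/.03
    print("at",np.round(s["position"],4),np.round(s["tool_rot"],2),"t",round(s["time"],2),"q",np.round(s["q"],1),"F",np.round(s["contact_force"],1),"open",round(s["opening"],4),"ff",round(s["finger_force"],1))
    print("total units",np.round(d,3),"per row",np.round(d/n,3), "" if yaw is None else f"turn z total {((s['tool_rot'][2]-yaw+180)%360-180)/4:.3f}")
E
python3 - <<'E'
from h import *
go(.58,.1,.30,19,83)
E
```

```text
at [0.2432 0.5757 0.2821] [-180.      0.     82.99] t 3.27 q [61.6 25.5 72.2 -0.  82.3 68.6] F [0.4 0.2 0.5] open 0.091 ff 0.0
total units [-14.367  13.077  -0.597] per row [-0.756  0.688 -0.031] turn z total -0.003
```

Emit:
step_arm(commands=[-0.75, 0.69, -0.03, 0, 0, 0, 91, -0.75, 0.69, -0.03, 0, 0, 0, 91, -0.75, 0.69, -0.03, 0, 0, 0, 91, -0.75, 0.69, -0.03, 0, 0, 0, 91, -0.75, 0.69, -0.03, 0, 0, 0, 91, -0.75, 0.69, -0.03, 0, 0, 0, 91, -0.75, 0.69, -0.03, 0, 0, 0, 91, -0.75, 0.69, -0.03, 0, 0, 0, 91, -0.75, 0.69, -0.03, 0, 0, 0, 91, -0.75, 0.69, -0.03, 0, 0, 0, 91, -0.75, 0.69, -0.03, 0, 0, 0, 91, -0.75, 0.69, -0.03, 0, 0, 0, 91, -0.75, 0.69, -0.03, 0, 0, 0, 91, -0.75, 0.69, -0.03, 0, 0, 0, 91, -0.75, 0.69, -0.03, 0, 0, 0, 91, -0.75, 0.69, -0.03, 0, 0, 0, 91, -0.75, 0.69, -0.03, 0, 0, 0, 91, -0.75, 0.69, -0.03, 0, 0, 0, 91, -0.75, 0.69, -0.03, 0, 0, 0, 91, 0, 0, 0, 0, 0, 0, 91])

```text
time: 4.93
position: [0.585, 0.0999, 0.299]
tool_rot: [179.9, 0.1, 83.0]
contact_force: [-1.2, -0.2, -0.5]
opening: 0.0911
finger_force: 0.0
```

Run:
```python
from h import *
p=manip.read_camera("wrist"); cv2.imwrite("pics/w1.png",p["frame"]); C=cloud(p)
print(p["xyz"],p["attitude"])
P=near(C,p,(.6,.03),.12)
for lo,hi in((.016,.026),(.045,.06),(.066,.078)):
    q=P[(P[:,2]>lo)&(P[:,2]<hi)]; print(lo,len(q),rect(q),np.median(q[:,2]))
go(.495,-.28,.28,15,83)
```

```text
[0.59514592 0.18258603 0.46169275] [-1.71016035e+01 -6.17952234e-03 -6.97354334e+00]
0.016 3371 (array([600.2,  33.2]), array([103.5, 140.2]), 82.4) 0.022017819936790584
0.045 957 (array([597.1,  16. ]), array([135.9,  82.8]), 75.0) 0.057663192019845766
0.066 826 (array([600.5,  34.8]), array([79.5, 79.9]), 62.0) 0.07023342304794394
at [0.5836 0.1018 0.2988] [1.7998e+02 2.0000e-02 8.3010e+01] t 4.98 q [ 4.1 22.  75.4 -0.  82.6 11.1] F [-1.1  0.2 -0.5] open 0.0908 ff 0.0
total units [-12.992  -1.384   0.631] per row [-0.866 -0.092  0.042] turn z total 0.003
```

View pics/w1.png

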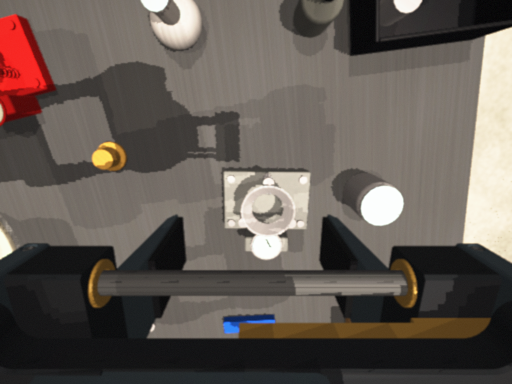

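Wrist view: grey cradle base centred near (266,198), gauge dial at (266,245) on the -y side, tin to the right at (380,203), flask at (178,22), red look-alike at the far left. Measured cradle centre ≈ (0.600, 0.034), yaw ≈ -7.6°, size 103×140 mm at z 22 mm, which agrees with the given sizes.

Emit:
step_arm(commands=[-0.86, -0.09, 0.04, 0, 0, 0, 91, -0.86, -0.09, 0.04, 0, 0, 0, 91, -0.86, -0.09, 0.04, 0, 0, 0, 91, -0.86, -0.09, 0.04, 0, 0, 0, 91, -0.86, -0.09, 0.04, 0, 0, 0, 91, -0.86, -0.09, 0.04, 0, 0, 0, 91, -0.86, -0.09, 0.04, 0, 0, 0, 91, -0.86, -0.09, 0.04, 0, 0, 0, 91, -0.86, -0.09, 0.04, 0, 0, 0, 91, -0.86, -0.09, 0.04, 0, 0, 0, 91, -0.86, -0.09, 0.04, 0, 0, 0, 91, -0.86, -0.09, 0.04, 0, 0, 0, 91, -0.86, -0.09, 0.04, 0, 0, 0, 91, -0.86, -0.09, 0.04, 0, 0, 0, 91, -0.86, -0.09, 0.04, 0, 0, 0, 91, 0, 0, 0, 0, 0, 0, 60, 0, 0, 0, 0, 0, 0, 60])

```text
time: 6.4
position: [0.4952, -0.2755, 0.2809]
tool_rot: [-180.0, -0.0, 83.1]
contact_force: [0.4, -0.3, -0.6]
opening: 0.0808
finger_force: 0.0
```

Run:
```python
from h import *
p=manip.read_camera("wrist"); cv2.imwrite("pics/w2.png",p["frame"]); C=cloud(p)
hsv=cv2.cvtColor(p["frame"],cv2.COLOR_BGR2HSV); D=C.copy(); D[hsv[...,1]>90]=9
P=near(D,p,(.497,-.328),.075)
for lo,hi in((.011,.02),(.03,.11),(.095,.108)):
    q=P[(P[:,2]>lo)&(P[:,2]<hi)]; print(lo,len(q),rect(q),np.median(q[:,2]))
go(.497,-.328,.15,5,83)
```

```text
0.011 824 (array([ 496.4, -324.9]), array([ 25.9, 100. ]), 84.1) 0.016000965729926292
0.03 469 (array([ 496.5, -325.1]), array([ 8.8, 29.8]), 84.5) 0.08202735183795717
0.095 161 (array([ 496.6, -325.2]), array([ 8.5, 29.1]), 84.5) 0.09998967336372044
at [ 0.4955 -0.2747  0.281 ] [-1.7999e+02 -3.0000e-02  8.3120e+01] t 6.45 q [-35.1  20.5  80.6   0.   78.9 -28.2] F [-0.5  1.  -0.1] open 0.0768 ff 0.0
total units [-1.762  0.264  4.365] per row [-0.352  0.053  0.873] turn z total 0.030
```

View pics/w2.png

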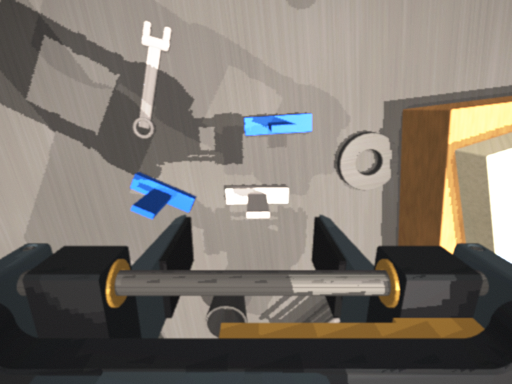

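Wrist view: the white square's foot is at (257,195) with its blade top at (257,212); blue look-alikes are at (278,124) and (162,195), flange at (364,160). Square centre is (0.4965, -0.325), yaw ≈ -5.6°, and foot 26×100 mm and top at 100 mm both check.

Emit:
step_arm(commands=[-0.55, 0.08, 0, 0, 0, -0.1, 60, -0.55, 0.08, 0, 0, 0, -0.1, 60, -0.56, 0.08, 0, 0, 0, -0.1, 60, 0, 0, 0.9, 0, 0, 0, 60, 0, 0, 0.9, 0, 0, 0, 60, 0, 0, 0.9, 0, 0, 0, 60, 0, 0, 0.9, 0, 0, 0, 60, 0, 0, 0.2, 0, 0, 0, 60, 0, 0, 0, 0, 0, 0, 60, 0, 0, 0, 0, 0, 0, 60])

```text
time: 7.28
position: [0.4978, -0.3251, 0.1681]
tool_rot: [180.0, 0.0, 84.4]
contact_force: [-0.2, 0.4, 1.1]
opening: 0.0602
finger_force: 0.0
```

Run:
```python
from h import *
go(.4965,-.325,.057,5,84.3)
```

```text
at [ 0.4978 -0.3251  0.1681] [1.7996e+02 2.0000e-02 8.4360e+01] t 7.28 q [-38.9  29.   85.3   0.   65.7 -33.3] F [-0.2  0.4  1.1] open 0.0602 ff 0.0
total units [ 2.000e-03 -4.500e-02  3.704e+00] per row [ 0.    -0.009  0.741] turn z total 0.014
```

Emit:
step_arm(commands=[0, 0, 0.8, 0, 0, 0, 60, 0, 0, 0.8, 0, 0, 0, 60, 0, 0, 0.8, 0, 0, 0, 60, 0, 0, 0.8, 0, 0, 0, 60, 0, 0, 0.5, 0, 0, 0, 60, 0, 0, 0, 0, 0, 0, 60, 0, 0, 0, 0, 0, 0, 20, 0, 0, 0, 0, 0, 0, 20, 0, 0, 0, 0, 0, 0, 20, 0, 0, 0, 0, 0, 0, 20, 0, 0, 0, 0, 0, 0, 20, 0, 0, 0, 0, 0, 0, 20, 0, 0, 0, 0, 0, 0, 20], newtons=35)

```text
time: 8.37
position: [0.4973, -0.3259, 0.057]
tool_rot: [180.0, 0.0, 84.3]
contact_force: [-3.6, -0.3, 10.1]
opening: 0.0298
finger_force: 35.0
```

Run:
```python
from h import *
go(.4965,-.325,.2,5,82.4)
```

```text
at [ 0.4973 -0.3259  0.057 ] [1.7995e+02 4.0000e-02 8.4290e+01] t 8.37 q [-39.   37.3  90.8  -0.   51.9 -33.3] F [-3.6 -0.3 10.1] open 0.0298 ff 35.0
total units [ 0.023 -0.025 -4.767] per row [ 0.005 -0.005 -0.953] turn z total 0.473
```

Emit:
step_arm(commands=[0, 0, -0.4, 0, 0, 0, 20, 0, 0, -0.8, 0, 0, 0, 20, 0, 0, -0.9, 0, 0, 0, 20, 0, 0, -0.9, 0, 0, 0, 20, 0, 0, -0.9, 0, 0, 0, 20, 0, 0, -0.8, 0, 0, 0, 20, 0, 0, -0.1, 0, 0, 0.24, 20, 0, 0, 0, 0, 0, 0.24, 20, 0, 0, 0, 0, 0, 0, 20, 0, 0, 0, 0, 0, 0, 20])

```text
time: 9.2
position: [0.4963, -0.325, 0.1982]
tool_rot: [-179.9, -0.1, 82.4]
contact_force: [-0.4, -0.1, -4.2]
opening: 0.0295
finger_force: 35.0
```

Run:
```python
from h import *
go(.6105,.110,.2,18,82.4)
```

```text
at [ 0.4963 -0.325   0.1982] [-1.7986e+02 -9.0000e-02  8.2360e+01] t 9.2 q [-39.   27.1  83.3   0.   69.7 -31.3] F [-0.4 -0.1 -4.2] open 0.0295 ff 35.0
total units [14.876  1.847 -0.042] per row [ 0.826  0.103 -0.002] turn z total -0.009
```

Emit:
step_arm(commands=[0.4, 0.05, 0, 0, 0, 0, 20, 0.7, 0.1, 0, 0, 0, 0, 20, 0.8, 0.1, 0, 0, 0, 0, 20, 0.8, 0.1, 0, 0, 0, 0, 20, 0.8, 0.1, 0, 0, 0, 0, 20, 0.8, 0.1, 0, 0, 0, 0, 20, 0.8, 0.1, 0, 0, 0, 0, 20, 0.8, 0.1, 0, 0, 0, 0, 20, 0.8, 0.1, 0, 0, 0, 0, 20, 0.8, 0.1, 0, 0, 0, 0, 20, 0.8, 0.1, 0, 0, 0, 0, 20, 0.8, 0.1, 0, 0, 0, 0, 20, 0.8, 0.1, 0, 0, 0, 0, 20, 0.8, 0.1, 0, 0, 0, 0, 20, 0.8, 0.1, 0, 0, 0, 0, 20, 0.8, 0.1, 0, 0, 0, 0, 20, 0.8, 0.1, 0, 0, 0, 0, 20, 0.8, 0.1, 0, 0, 0, 0, 20, 0.8, 0.1, 0, 0, 0, 0, 20, 0.2, 0.05, 0, 0, 0, 0, 20])

```text
time: 10.87
position: [0.6126, 0.1136, 0.1986]
tool_rot: [-179.9, -0.0, 82.5]
contact_force: [-0.2, 0.5, -4.5]
opening: 0.0296
finger_force: 35.0
```

Emit:
step_arm(commands=[0, 0, 0, 0, 0, 0, 20, 0, 0, 0, 0, 0, 0, 20])

```text
time: 11.03
position: [0.6122, 0.1101, 0.1989]
tool_rot: [-179.9, 0.0, 82.4]
contact_force: [0.6, 0.1, -4.3]
opening: 0.0296
finger_force: 35.0
```

Run:
```python
from h import *
go(.6105,.110,.064,5,82.4)
p=manip.read_camera("wrist"); C=cloud(p); P=near(C,p,(.6003,.0337),.12)
q=P[(P[:,2]>.016)&(P[:,2]<.026)]; print(len(q),rect(q))
# held square in tool frame via wrist view
s=manip.sense(); z0=s["position"][2]-.057
P=near(C,p,s["position"],.075)
for lo,hi in((.005,.021),(.09,.11)):
    q=P[(P[:,2]>z0+lo)&(P[:,2]<z0+hi)]; print(lo,len(q),rect(q) if len(q)>5 else 0)
```

```text
at [0.6122 0.1101 0.1989] [-1.799e+02  3.000e-02  8.243e+01] t 11.03 q [ 4.7 29.3 79.1 -0.  71.7 12.3] F [ 0.6  0.1 -4.3] open 0.0296 ff 35.0
total units [-0.008 -0.047  4.498] per row [-0.002 -0.009  0.9  ] turn z total 0.008
117 (array([602.4,  52.8]), array([ 65.3, 139.4]), 82.8)
0.005 2998 (array([612.4, 110.8]), array([ 26.2, 100.2]), 81.9)
0.09 1731 (array([612.2, 110.2]), array([36.1, 53. ]), 82.4)
```

Emit:
step_arm(commands=[0, 0, 0.5, 0, 0, 0, 20, 0, 0, 0.8, 0, 0, 0, 20, 0, 0, 0.8, 0, 0, 0, 20, 0, 0, 0.8, 0, 0, 0, 20, 0, 0, 0.7, 0, 0, 0, 20, 0, 0, 0.5, 0, 0, 0, 20, 0, 0, 0.3, 0, 0, 0, 20, 0, 0, 0.2, 0, 0, 0, 20, 0, 0, 0, 0, 0, 0, 20, 0, 0, 0, 0, 0, 0, 20, 0, 0, 0, 0, 0, 0, 20])

```text
time: 12.0
position: [0.6135, 0.1098, 0.063]
tool_rot: [179.9, -0.0, 82.4]
contact_force: [-0.0, -0.0, -4.6]
opening: 0.0297
finger_force: 35.0
```

Run:
```python
from h import *
go(.6103,.095,.058,5,82.4)
```

```text
at [0.6135 0.1098 0.063 ] [ 1.7991e+02 -2.0000e-02  8.2360e+01] t 12.0 q [ 4.7 38.5 86.3 -0.  55.1 12.3] F [-0.  -0.  -4.6] open 0.0297 ff 35.0
total units [-0.502 -0.041  0.167] per row [-0.1   -0.008  0.033] turn z total -0.009
```

Emit:
step_arm(commands=[0, 0, 0.1, 0, 0, 0, 20, 0, 0, 0.05, 0, 0, 0, 20, -0.1, 0, 0, 0, 0, 0, 20, -0.1, 0, 0, 0, 0, 0, 20, -0.1, 0, 0, 0, 0, 0, 20, -0.08, 0, 0, 0, 0, 0, 20, 0, 0, 0, 0, 0, 0, 20, 0, 0, 0, 0, 0, 0, 20])

```text
time: 12.67
position: [0.6114, 0.0984, 0.0576]
tool_rot: [180.0, -0.0, 82.4]
contact_force: [-0.2, 0.0, -4.2]
opening: 0.0299
finger_force: 35.0
```

Emit:
step_arm(commands=[-0.05, 0, 0, 0, 0, 0, 20, 0, 0, 0, 0, 0, 0, 20, -0.05, 0, 0, 0, 0, 0, 20, 0, 0, 0, 0, 0, 0, 20])

```text
time: 13.0
position: [0.611, 0.0961, 0.0576]
tool_rot: [180.0, -0.1, 82.4]
contact_force: [-0.0, 5.2, -4.2]
opening: 0.0297
finger_force: 35.0
```

Emit:
step_arm(commands=[-0.03, 0, 0, 0, 0, 0, 20, 0, 0, 0.02, 0, 0, 0, 20, 0, 0, 0.02, 0, 0, 0, 20, 0, 0, 0, 0, 0, 0, 20, 0, 0, 0, 0, 0, 0, 20])

```text
time: 13.42
position: [0.6111, 0.0958, 0.0571]
tool_rot: [180.0, -0.1, 82.4]
contact_force: [-2.6, 8.6, 6.9]
opening: 0.0295
finger_force: 35.0
```

Emit:
step_arm(commands=[0, 0, 0, 0, 0, 0, 46, 0, 0, 0, 0, 0, 0, 46, 0, 0, 0, 0, 0, 0, 46, 0, 0, 0, 0, 0, 0, 46, 0, 0, -0.3, 0, 0, 0, 46, 0, 0, -0.8, 0, 0, 0, 46, 0, 0, -0.9, 0, 0, 0, 46, 0, 0, -0.9, 0, 0, 0, 46, 0, 0, -0.9, 0, 0, 0, 46, 0, 0, -0.9, 0, 0, 0, 46, 0, 0, -0.9, 0, 0, 0, 46, 0, 0, -0.8, 0, 0, 0, 46, 0, 0, 0, 0, 0, 0, 46, 0, 0, 0, 0, 0, 0, 46])

```text
time: 14.58
position: [0.6115, 0.0947, 0.2503]
tool_rot: [179.8, -0.0, 82.4]
contact_force: [0.2, 0.3, -0.6]
opening: 0.0458
finger_force: 0.0
```

```bash
cat > chk.py <<'E'
from h import *
p=manip.read_camera("wrist"); cv2.imwrite("pics/w3.png",p["frame"]); C=cloud(p)
P=near(C,p,(.6003,.0337),.14)
M=R.from_euler('z',-7.4,degrees=True).as_matrix()
L=(P-[.6003,.0337,0])@M
f=lambda lo,hi,m:P[(P[:,2]>lo)&(P[:,2]<hi)&m]
q=f(.0185,.026,(abs(L[:,0])<.08)&(L[:,1]<.056)); print("base",len(q),rect(q))
q=f(.01,.0185,(abs(L[:,0])<.06)&(L[:,1]>.0515)); print("foot",len(q),rect(q))
q=f(.03,.11,(abs(L[:,0])<.06)&(L[:,1]>.05)); print("blade",len(q),rect(q),q[:,2].max())
q=f(.066,.078,np.hypot(L[:,0],L[:,1])<.045); print("ring",len(q),rect(q))
for lo in (.0,.004,.008):
  q=L[(L[:,2]>.01)&(L[:,2]<.0185)&(L[:,1]>.045)&(abs(L[:,0])<.045)]
print("foot y' range",np.round(np.percentile(q[:,1],[1,5,50,95,99]),4))
go(.58,.26,.3,6,82.6)
E
python3 chk.py
```

```text
base 3480 (array([600.4,  34.5]), array([101.3, 140.2]), 82.3)
foot 1001 (array([611.3,  97.2]), array([25.8, 99.9]), 82.5)
blade 462 (array([611.3,  97.2]), array([ 7.9, 29.8]), 82.4) 0.10187266001650302
ring 1066 (array([600.2,  34.7]), array([80.2, 79.9]), 15.9)
foot y' range [0.0512 0.0521 0.0678 0.0766 0.0771]
at [0.6108 0.0947 0.2488] [ 1.7996e+02 -1.0000e-02  8.2370e+01] t 14.63 q [ 3.3 26.4 76.1 -0.  77.5 10.9] F [-0.3  0.5 -0.4] open 0.0458 ff 0.0
total units [ 5.326 -1.747 -1.707] per row [ 0.888 -0.291 -0.285] turn z total -0.057
```

View pics/w3.png

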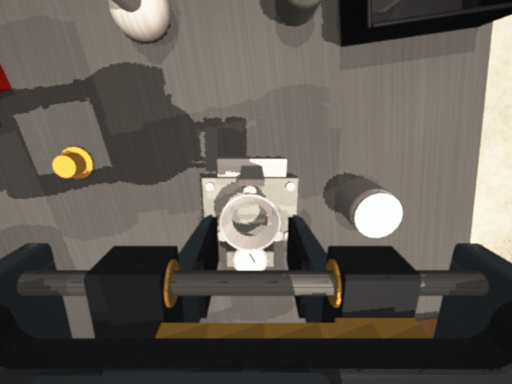

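Wrist view: the square's foot (at (252,167)) lies flush along the base's upper edge with no gap visible; the blade is central. Measured y' ≈ 63.6 mm, x' ≈ 2.5 mm, angle ≈ 0.2°. Now the flask.

Emit:
step_arm(commands=[0.4, -0.2, -0.3, 0, 0, 0, 70, 0.76, -0.41, -0.3, 0, 0, 0, 70, 0.76, -0.41, -0.2, 0, 0, 0, 70, 0.76, -0.41, -0.2, 0, 0, 0, 70, 0.76, -0.41, 0, 0, 0, 0, 70, 0.76, -0.41, 0, 0, 0, 0, 70, 0.76, -0.41, 0, 0, 0, 0, 70, 0.76, -0.41, 0, 0, 0, 0, 70, 0.76, -0.41, 0, 0, 0, 0, 70, 0.76, -0.41, 0, 0, 0, 0, 70, 0.76, -0.41, 0, 0, 0, 0, 70, 0.35, -0.2, 0, 0, 0, 0, 70, 0, 0, 0, 0, 0, 0, 70, 0, 0, 0, 0, 0, 0, 70])

```text
time: 15.8
position: [0.5097, 0.3611, 0.2779]
tool_rot: [-180.0, 0.1, 82.4]
contact_force: [0.4, -0.9, -1.1]
opening: 0.0698
finger_force: 0.0
```

Run:
```python
from h import *
p=manip.read_camera("wrist"); cv2.imwrite("pics/w4.png",p["frame"]); C=cloud(p)
P=near(C,p,(.511,.298),.06)
q=P[(P[:,2]>.118)&(P[:,2]<.132)]; print("rim",len(q),rect(q),np.median(q[:,2]))
q=P[(P[:,2]>.038)&(P[:,2]<.066)]
from scipy.optimize import least_squares
r=least_squares(lambda c:np.linalg.norm(q-[c[0],c[1],.036],axis=1)-.034,[.511,.298],loss='soft_l1',f_scale=.002); print("ball",len(q),r.x)
go(.511,.3,.2,5,82.4)
```

```text
rim 448 (array([508.7, 306.7]), array([29.4, 28.1]), 82.5) 0.1259743094933206
ball 1016 [0.50825294 0.30580208]
at [0.5102 0.3604 0.278 ] [-1.7997e+02  5.0000e-02  8.2390e+01] t 15.85 q [29.8 25.7 72.6 -0.  81.8 37.4] F [-0.6 -0.5  1.1] open 0.0698 ff 0.0
total units [-1.991  0.294  2.601] per row [-0.398  0.059  0.52 ] turn z total -0.003
```

View pics/w4.png

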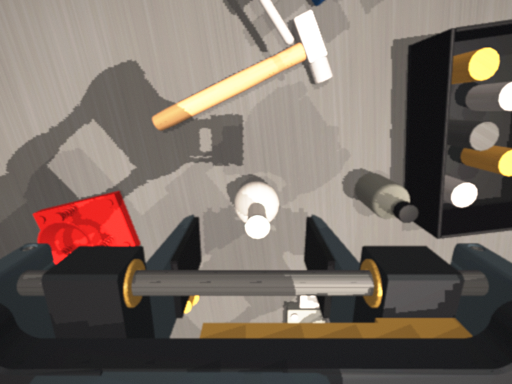

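Wrist view: flask rim at (257,227) with its ball at (257,203); hammer at (240,70) and oil bottle at (385,195) are clear. Flask axis ≈ (0.5085, 0.3063), rim at 126 mm as expected.

Emit:
step_arm(commands=[-0.6, 0.06, 0, 0, 0, 0, 70, -0.6, 0.06, 0, 0, 0, 0, 70, -0.6, 0.06, 0, 0, 0, 0, 70, 0, 0, 0.8, 0, 0, 0, 70, 0, 0, 0.9, 0, 0, 0, 70, 0, 0, 0.5, 0, 0, 0, 70, 0, 0, 0, 0, 0, 0, 70, 0, 0, 0, 0, 0, 0, 70])

```text
time: 16.52
position: [0.5086, 0.3056, 0.2122]
tool_rot: [-179.9, 0.1, 82.3]
contact_force: [-0.2, 0.5, 0.3]
opening: 0.0699
finger_force: 0.0
```

Run:
```python
from h import *
go(.5085,.3063,.087,5,82.4)
```

```text
at [0.5086 0.3056 0.2122] [-1.7994e+02  5.0000e-02  8.2300e+01] t 16.52 q [25.2 26.3 82.4 -0.  71.4 32.9] F [-0.2  0.5  0.3] open 0.0699 ff 0.0
total units [ 2.500e-02 -3.000e-03  4.174e+00] per row [ 0.005 -0.001  0.835] turn z total -0.024
```

Emit:
step_arm(commands=[0.02, 0, 0.8, 0, 0, 0, 70, 0, 0, 0.8, 0, 0, 0, 70, 0, 0, 0.8, 0, 0, 0, 70, 0, 0, 0.8, 0, 0, 0, 70, 0, 0, 0.7, 0, 0, 0, 70, 0, 0, 0.27, 0, 0, 0, 70, 0, 0, 0, 0, 0, 0, 70, 0, 0, 0, 0, 0, 0, 40, 0, 0, 0, 0, 0, 0, 40, 0, 0, 0, 0, 0, 0, 32, 0, 0, 0, 0, 0, 0, 28, 0, 0, 0, 0, 0, 0, 20, 0, 0, 0, 0, 0, 0, 18, 0, 0, 0, 0, 0, 0, 18, 0, 0, 0, 0, 0, 0, 18, 0, 0, 0, 0, 0, 0, 18], newtons=40)

```text
time: 17.85
position: [0.5087, 0.3074, 0.0875]
tool_rot: [180.0, -0.0, 82.4]
contact_force: [-0.7, 0.2, 5.8]
opening: 0.0278
finger_force: 40.0
```

Run:
```python
from h import *
go(.5085,.3063,.24,6,82.4)
```

```text
at [0.5087 0.3074 0.0875] [ 1.7998e+02 -1.0000e-02  8.2370e+01] t 17.85 q [25.4 34.8 89.6  0.  55.6 33. ] F [-0.7  0.2  5.8] open 0.0278 ff 40.0
total units [-3.500e-02 -1.000e-03 -5.084e+00] per row [-0.006 -0.    -0.847] turn z total -0.007
```

Emit:
step_arm(commands=[0, 0, 0, 0, 0, 0, 18, 0, 0, 0, 0, 0, 0, 18])

```text
time: 18.02
position: [0.5087, 0.3074, 0.0875]
tool_rot: [180.0, -0.0, 82.4]
contact_force: [-0.8, 0.5, 6.7]
opening: 0.0284
finger_force: 40.0
```

Run:
```python
from h import *
go(.5085,.3063,.24,6,82.4)
for n in("side","scene"):
    p=manip.read_camera(n); f=p["frame"]
    u,v=(223,150) if n=="side" else (338,165)
    a=cv2.resize(f[v-50:v+30,u-50:u+50],(400,320),interpolation=cv2.INTER_CUBIC)
    b=a if n=="side" else np.hstack([b,a])
cv2.imwrite("pics/g.png",b)
```

```text
at [0.5087 0.3074 0.0875] [ 1.7998e+02 -2.0000e-02  8.2380e+01] t 18.02 q [25.4 34.8 89.6  0.  55.6 33. ] F [-0.8  0.5  6.7] open 0.0284 ff 40.0
total units [-0.036 -0.    -5.083] per row [-0.006 -0.    -0.847] turn z total -0.006
```

View pics/g.png

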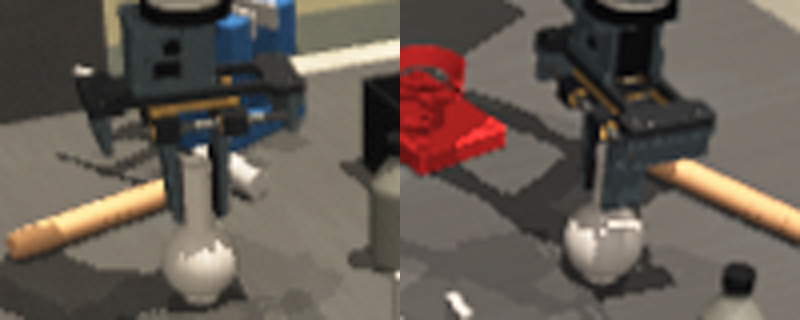

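The flask looks upright in both crops, with the jaws close under the rim. The opening reads 28 mm instead of 26 mm, so one pad is probably catching the 30 mm rim. I'll open, go 6 mm lower and regrip.

Emit:
step_arm(commands=[0, 0, 0, 0, 0, 0, 40, 0, 0, 0, 0, 0, 0, 40, 0, 0, 0, 0, 0, 0, 40, 0, 0, 0.1, 0, 0, 0, 40, 0, 0, 0.1, 0, 0, 0, 40, 0, 0, 0, 0, 0, 0, 40, 0, 0, 0, 0, 0, 0, 32, 0, 0, 0, 0, 0, 0, 29, 0, 0, 0, 0, 0, 0, 25, 0, 0, 0, 0, 0, 0, 18, 0, 0, 0, 0, 0, 0, 18, 0, 0, 0, 0, 0, 0, 18, 0, 0, 0, 0, 0, 0, 18, 0, 0, 0, 0, 0, 0, 18])

```text
time: 19.28
position: [0.5085, 0.3073, 0.0812]
tool_rot: [-180.0, 0.0, 82.4]
contact_force: [0.5, 1.2, -4.0]
opening: 0.0285
finger_force: 40.0
```

Emit:
step_arm(commands=[0, 0, -0.3, 0, 0, 0, 18, 0, 0, -0.7, 0, 0, 0, 18, 0, 0, -0.8, 0, 0, 0, 18, 0, 0, -0.8, 0, 0, 0, 18, 0, 0, -0.8, 0, 0, 0, 18, 0, 0, -0.8, 0, 0, 0, 18, 0, 0, -0.5, 0, 0, 0, 18, 0, 0, 0, 0, 0, 0, 18, 0, 0, 0, 0, 0, 0, 18])

```text
time: 20.03
position: [0.5087, 0.3074, 0.2228]
tool_rot: [179.9, -0.0, 82.4]
contact_force: [-0.2, 0.1, -3.2]
opening: 0.0278
finger_force: 40.0
```

```bash
cat > fl.py <<'E'
from h import *
from scipy.optimize import least_squares
s=manip.sense(); T=s["position"]; Q=[];
z0=T[2]-.0812
for n in("side","scene","wrist"):
    p=manip.read_camera(n); C=cloud(p); P=near(C,p,T,.045)
    hsv=cv2.cvtColor(p["frame"],cv2.COLOR_BGR2HSV)
    q=P[(P[:,2]<z0+.062)&(P[:,2]>z0+.008)]
    if len(q)<20: continue
    f=lambda c:np.linalg.norm(q-c,axis=1)-.034
    r=least_squares(f,[T[0],T[1],z0+.036],loss='soft_l1',f_scale=.002)
    print(n,len(q),"ball centre - tcp",np.round((r.x-T)*1000,1),"cost",np.abs(f(r.x)).mean())
E
python3 - <<'E'
from fl import *
go(.6003,.0340,T[2],14,82.4)
E
```

```text
side 269 ball centre - tcp [ -0.6  -0.2 -44.6] cost 0.0017462100188513456
scene 305 ball centre - tcp [  0.5  -5.1 -50.3] cost 0.0019805406408265618
wrist 2432 ball centre - tcp [ -1.1  -2.4 -47.1] cost 0.0003408540383657332
at [0.5078 0.3069 0.2209] [-1.7989e+02  7.0000e-02  8.2370e+01] t 20.18 q [25.4 25.8 81.7  0.  72.6 33. ] F [-0.4  0.4 -4.4] open 0.028 ff 40.0
total units [-8.608  4.262 -0.063] per row [-0.615  0.304 -0.004] turn z total -0.007
```

Emit:
step_arm(commands=[-0.3, 0.15, 0, 0, 0, 0, 18, -0.6, 0.3, 0, 0, 0, 0, 18, -0.6, 0.3, 0, 0, 0, 0, 18, -0.6, 0.3, 0, 0, 0, 0, 18, -0.6, 0.3, 0, 0, 0, 0, 18, -0.6, 0.3, 0, 0, 0, 0, 18, -0.6, 0.3, 0, 0, 0, 0, 18, -0.6, 0.3, 0, 0, 0, 0, 18, -0.6, 0.3, 0, 0, 0, 0, 18, -0.6, 0.3, 0, 0, 0, 0, 18, -0.6, 0.3, 0, 0, 0, 0, 18, -0.6, 0.3, 0, 0, 0, 0, 18, -0.6, 0.3, 0, 0, 0, 0, 18, -0.6, 0.3, 0, 0, 0, 0, 18, -0.4, 0.2, 0, 0, 0, 0, 18, 0, 0, 0, 0, 0, 0, 18, 0, 0, 0, 0, 0, 0, 18])

```text
time: 21.6
position: [0.6009, 0.0369, 0.2216]
tool_rot: [-179.9, -0.0, 82.3]
contact_force: [-0.3, 0.9, -3.2]
opening: 0.0286
finger_force: 40.0
```

Run:
```python
from fl import *
go(.601,.036,.135,4,82.4)
```

```text
side 336 ball centre - tcp [  0.    1.4 -44.4] cost 0.0014974896735832413
scene 342 ball centre - tcp [  0.8  -1.3 -48.2] cost 0.001533278567652736
wrist 2229 ball centre - tcp [ -0.2   0.2 -45. ] cost 0.00031140570141309384
at [0.6007 0.0382 0.222 ] [-1.7997e+02 -1.0000e-02  8.2410e+01] t 21.75 q [-2.  26.4 80.5  0.  73.2  5.5] F [-0.7 -0.5 -4. ] open 0.0286 ff 40.0
total units [-0.073  0.021  2.9  ] per row [-0.018  0.005  0.725] turn z total 0.002
```

Emit:
step_arm(commands=[-0.08, 0, 0.4, 0, 0, 0, 18, 0, 0, 0.7, 0, 0, 0, 18, 0, 0, 0.7, 0, 0, 0, 18, 0, 0, 0.5, 0, 0, 0, 18, 0, 0, 0.3, 0, 0, 0, 18, 0, 0, 0.2, 0, 0, 0, 18, 0, 0, 0, 0, 0, 0, 18, 0, 0, 0, 0, 0, 0, 18])

```text
time: 22.42
position: [0.601, 0.0355, 0.1387]
tool_rot: [180.0, -0.0, 82.4]
contact_force: [0.2, -0.1, -3.8]
opening: 0.0284
finger_force: 40.0
```

Emit:
step_arm(commands=[0, 0, 0.1, 0, 0, 0, 18, 0, 0, 0.1, 0, 0, 0, 18, 0, 0, 0.1, 0, 0, 0, 18, 0, 0, 0, 0, 0, 0, 18, 0, 0, 0, 0, 0, 0, 18], newtons=55)

```text
time: 22.83
position: [0.6009, 0.0353, 0.1295]
tool_rot: [180.0, -0.0, 82.4]
contact_force: [-1.7, 0.1, 2.3]
opening: 0.0273
finger_force: 55.0
```

Emit:
step_arm(commands=[0, 0, 0.1, 0, 0, 0, 18, 0, 0, 0.1, 0, 0, 0, 18, 0, 0, 0.1, 0, 0, 0, 18, 0, 0, 0.1, 0, 0, 0, 18, 0, 0, 0.1, 0, 0, 0, 18, 0, 0, 0.1, 0, 0, 0, 18, 0, 0, 0.1, 0, 0, 0, 18, 0, 0, 0, 0, 0, 0, 18, 0, 0, 0, 0, 0, 0, 18, 0, 0, 0, 0, 0, 0, 18])

```text
time: 23.67
position: [0.6011, 0.0353, 0.1088]
tool_rot: [180.0, -0.0, 82.4]
contact_force: [-4.1, 1.9, 10.4]
opening: 0.0279
finger_force: 55.0
```

Emit:
step_arm(commands=[0, 0, 0.06, 0, 0, 0, 18, 0, 0, 0.05, 0, 0, 0, 18, 0, 0, 0, 0, 0, 0, 18, 0, 0, 0, 0, 0, 0, 18, 0, 0, 0, 0, 0, 0, 18])

```text
time: 24.08
position: [0.6012, 0.0353, 0.1056]
tool_rot: [179.9, -0.0, 82.4]
contact_force: [-2.2, 2.6, 12.1]
opening: 0.0274
finger_force: 55.0
```

Emit:
step_arm(commands=[0, 0, 0.04, 0, 0, 0, 18, 0, 0, 0, 0, 0, 0, 18, 0, 0, 0, 0, 0, 0, 18])

```text
time: 24.33
position: [0.6016, 0.0354, 0.1053]
tool_rot: [179.9, -0.0, 82.4]
contact_force: [-5.6, 2.4, 25.3]
opening: 0.0274
finger_force: 55.0
```

At the stop: the force jumped to 25 N. I'll verify with the cameras.

Run:
```python
from fl import *
print(T)
for n in("side","scene"):
    p=manip.read_camera(n); C=cloud(p); f=p["frame"]
    P=near(C,p,(.6003,.0342),.12); L=(P-[.6003,.0342,0])@R.from_euler('z',-7.5,degrees=True).as_matrix()
    rr=np.hypot(L[:,0],L[:,1]); q=L[(rr>.037)&(rr<.0405)&(L[:,2]>.03)&(L[:,2]<.08)&(L[:,1]>-.03)]; print(n,"ring z",len(q),np.round(np.percentile(q[:,2],[50,90]),4) if len(q) else 0)
    q=L[(L[:,2]>.03)&(L[:,2]<.105)&(L[:,1]>.052)&(abs(L[:,0])<.03)]; print(" blade",len(q),np.round(np.percentile(q,[2,98],axis=0),4).tolist())
    u,v=(282,190) if n=="side" else (280,195)
    a=cv2.resize(f[v-55:v+35,u-50:u+50],(400,360),interpolation=cv2.INTER_CUBIC); b=a if n=="side" else np.hstack([b,a])
cv2.imwrite("pics/end.png",b)
s=manip.sense(); print(s["time"],s["contact_force"],s["ft_torque"])
```

```text
side 344 ball centre - tcp [ -1.6  -1.7 -46.8] cost 0.002748876434877932
scene 377 ball centre - tcp [  1.8  -5.  -49.7] cost 0.0027591726264955515
wrist 3795 ball centre - tcp [ -0.5   2.5 -49.5] cost 0.0021398981611333275
[0.60159477 0.03542191 0.10533277]
side ring z 22 [0.0478 0.0514]
 blade 39 [[-0.0137, 0.0548, 0.0395], [-0.0016, 0.0706, 0.1]]
scene ring z 38 [0.0561 0.0679]
 blade 127 [[-0.0101, 0.0544, 0.031], [0.0232, 0.0639, 0.0986]]
24.5833 [-5.88711505  2.01898783 24.44995911] [0.28194485 0.98373233 0.01262275]
```

View pics/end.png

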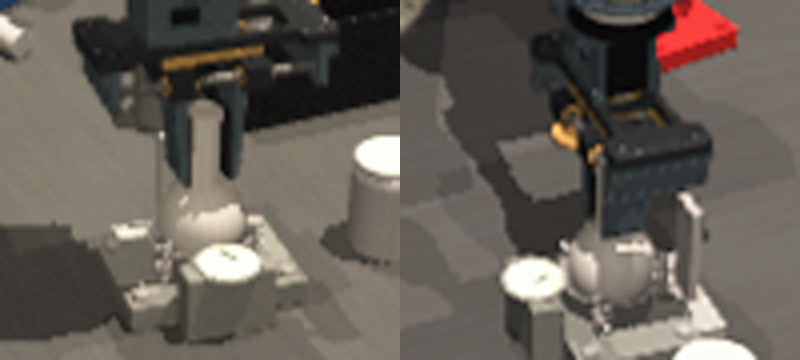

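Both crops show the flask upright in the ring, which is down at the base (rim z ≈ 48 mm). The square stands flush behind it with its blade at (690,240) in the right crop. Handing in.

```bash
python3 -c "
from plant import manip
print(manip.hand_in())"
```

```text
the job is handed in; nothing more can be done
None
```

The job is handed in, with no verdict returned: the square stands flush against the cradle's plain side and released, and the flask is seated upright and held pressed down with the ring at its stop.

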